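# Pin the gluing jig shut and hold it

### The arm

A 6-joint arm with a two-finger parallel gripper is mounted at the origin on the work surface; the furniture and walls round the work are solid. World frame = base frame: x ahead of the robot, y to its left, z up, the work surface at z = 0. Lengths are in m, angles in rad, forces in N, time in s.
With the tool pointing down it reaches from about 0.375 to 0.9 m from the base axis. Payload 3.1 kg.
Tool frame: the origin (TCP) lies between the finger pads; the fingertips stand 25 mm ahead of it and the grasp point (between the pads) lies 6 mm ahead of it; z points along the fingers, x is the direction in which the jaws open and shut, and the axes are right-handed (so a half turn about z gives the same grasp; the last joint's range is limited). The gripper opens to 87 mm and grips with 3 to 60 N. Pads are 19 mm wide; open, the fingers measure 117 mm over their backs; the gripper's body (75 mm by 190 mm) begins 51 mm behind the grasp point.
Start: joints at [1.131, 0.527, 1.433, -0, 1.181, -0.178], TCP at [0.161, 0.604, 0.248] pointing down, gripper open.
Joint ranges: [-3.08, 3.08], [-0.75, 2.2], [0.22, 2.44], [-1.43, 4.57], [0, 2.65], [-2.85, 2.85]. Speed limits (rad/s): [2.79, 2.79, 3.14, 3.14, 3.14, 3.14].

### API

Orientations are given as a unit quaternion [x, y, z, w].
In Python, from rig import get_obs, optics, sign_off gives the robot as it stands.
- The arm moves only by the shell command python3 -m creep 'ROWS' [FORCE]. ROWS is a JSON object of lists of equal length, an entry for each row: "delta_pos": the shift along the tool's x, y, z in m, a list of three; "turn": the turn about the tool's z in rad; "hand": the opening, from 0 (shut) to 1 (fully open). A call has 1 to 8 rows; each row shifts and turns the commanded pose from where the row before left it, along the tool's axes as they then stand; what a row does not reach is not made up. A row lasts 1/10 s, in which the tool goes at most 50 mm and 8.59 degrees, less where a joint would pass 70% of its speed; a pose out of reach is approached as far as the arm can. A call with a gripper value outside its range is refused whole. The fingers move at their own pace and stop on an object; FORCE is the grip in N (left out, the last holds). Time passes only in rows, so rows that do not move let the fingers close. It gives the time, the measured TCP pose, the force and the opening at its end, in the units of the state.
- get_obs(): the state, without advancing time (a new reading comes with each control period).
- optics.snapshot(name): name is "side" or "top" or "wrist"; returns a dict with "color" (480x640x3 uint8, red, green, blue), "fx", "fy", "cx", "cy" (pixels), "view" (4x4, takes a point from world to camera coordinates); the wrist camera has in their place "T_tool_cam" (4x4, takes a point from camera to tool coordinates, whose origin is the TCP and whose axes are the tool frame's). Camera axes: x right, y down, z forward; pixel columns grow to the right and rows downward; lengths in m; the calibration is good to about 2 mm. A picture is of the moment at which its call begins: read the wrist's pose just before it. There is no depth.
- sign_off(): hands the job in, once; it reports no verdict.
The state is a dict: "clock": time; "joint_pos": joint angles; "joint_vel": joint speeds; "effort": joint torques, N m; "ee_pos": TCP position; "tcp_rot": TCP orientation; "contact_force": force on the tool from outside, world axes, zero at the start; "moment": the same for the moment, N m; "opening": finger opening in m.
Only numpy, scipy, OpenCV 4.12 (cv2) and the standard library are available. Lean on these libraries where they do the work, as an engineer would, in place of code of your own. Each camera call takes 0.05 s, during which the arm holds its last target.

### The job

A pattern plate is being glued in the hinged two-part jig, whose blue upper half stands open. Fold the upper half down onto the lower half, then take the red-knobbed pin from the pocket tray and push it down through the holes in both tongues until its flange presses the upper half fully shut against its springy stops. Finish still gripping the red knob and bearing down so that the jig stays shut: do not let go; leave the black-knobbed pins in their pockets and the tape roll and pastry brush where they are.

Things in the scene. Friction and masses are not known exactly. Their poses are not given: they have to be found in the camera images.
- jig: Lower half of the jig, fixed to the table: aluminium block with a moon-cake pattern plate in its nest. Origin: centre of the underside, on the table. Block x -45 to +75 mm, y -55 to +55, 26 mm high; a tongue 46 mm wide continues it to x = -90. Own -x points from hinge to tongue. Two black spring plungers stand 6 mm out of its top under the upper half
- jig_hinge (a point): Middle of the hinge axis, in the jig's frame at (70, 0, 32) mm; the axis runs along the jig's y. Hinge knuckles reach 40 mm high
- jig_lid (a joint): Angle of the blue upper half, rad: 0 fully shut (hard stop), grows as its tongue rises, about 1.5 upright; starts at 0.95 to 1.5. The hinge rubs (0.11 N m), so it stays where it is left; 1 to 3 N on its back push it down. The spring plungers hold it 0.03 to 0.05 rad open (about 6 mm at the tongue) when let go; about 7 N straight down on the tongue presses it to 0
- lid_back (a point): Point on the back (outer, when shut upper) face of the blue upper half, on its middle line 105 mm from the hinge axis. The plate is 10 mm thick, centred on the hinge axis, 100 mm wide, and reaches from 5 to 115 mm from the axis; its steel tongue (40 mm wide, 10 mm thick) goes on to 155 mm. Own z points out of the back face, own -x from hinge to tongue
- lid_hole (a point): Centre of the hole in the upper half's tongue, on its back face, 135 mm from the hinge axis; hole 15 mm diameter right through the 10 mm tongue, chamfered. Its axis is this point's z. When shut it lies 37 mm above the table, straight over the lower hole
- jig_hole (a point): Mouth centre of the hole in the lower tongue, 26 mm above the table, in the jig's frame at (-65, 0, 26) mm; 15 mm diameter, vertical, chamfered, through to the table
- pin_tray: White block with three pockets, fixed to the table: 60 x 180 x 40 mm, origin centre of the underside; the pockets (14 mm diameter, 36 mm deep) lie in a row along its y at -60, 0 and +60 mm. Each holds a pin, upright, in any order
- pin_red: The pin to use: 66 mm tall, 50 g; origin at the tip, z up along the pin to the knob. Steel shank 12 mm diameter with a tapered nose (the lowest 8 mm, down to 6 mm diameter), 34 mm long; steel flange 24 mm diameter from 34 to 38 mm; red round knob 18 mm diameter from 38 to 66 mm. In its pocket the tip is 6 mm above the table and the flange rests on the tray
- pin_black_a: Spare pin of the same shape with a black knob; leave it in its pocket
- pin_black_b: Second spare pin with a black knob; leave it in its pocket
- tape: Roll of tape lying flat on the table, 102 mm diameter, 49 mm high, origin at the centre of its underside; leave it
- brush: Pastry brush lying on the table, 197 x 40 x 13 mm, origin at the centre of its underside; leave it

How it is judged:
By the outcome, as a careful person would: the job done as asked, in the order asked, and still so for the second after the job is handed in, while the arm keeps its last pose, push and grip.
It also fails if it takes over 58 s, if anything falls off the work surface, if the arm or the gripper's body presses on something with over 40 N, if the wrist force passes 120 N, or if a joint passes its speed limit or range.

## Working session

There is one attempt and no reset: what is moved stays moved. The work goes in short steps, Python scripts to look and compute and a shell command to move; the robot and the scene stay as the last step left them, time stands still between calls to the robot, and variables do not carry over. Pictures are saved under pics/ and viewed, and the job is handed in when it is done.

```bash
ls; mkdir -p pics; python3 - <<'E'
from rig import get_obs, optics
import cv2
o=get_obs();print({k:o[k] for k in('clock','ee_pos','tcp_rot','contact_force','opening')})
for n in('side','top','wrist'):
    s=optics.snapshot(n);cv2.imwrite(f'pics/{n}0.png',s['color'][:,:,::-1])
    print(n,s['fx'],s['fy'],s['cx'],s['cy']);print(s.get('view',s.get('T_tool_cam')))
E
```

```text
pics
{'clock': 0.0, 'ee_pos': array([0.16083032, 0.60325542, 0.24658929]), 'tcp_rot': array([ 7.93032917e-01,  6.09177844e-01, -9.43114180e-04,  5.07258365e-04]), 'contact_force': array([ 0.51414955, -0.49271146, -0.17391788]), 'opening': 0.08696951094975681}
side 451.41471389596853 451.41471389596853 313.3734965948756 234.58316140379986
[[ 0.95339301 -0.30164249 -0.00731989 -0.45291416]
 [-0.13073079 -0.39108965 -0.9110205   0.10601689]
 [ 0.27193975  0.86951751 -0.4122961   0.75320951]
 [ 0.          0.          0.          1.        ]]
top 590.8755664429777 590.8755664429777 314.3853275201682 231.45836924462196
[[ 0.01152636 -0.99970717  0.02127736 -0.03563857]
 [-0.99129612 -0.01421501 -0.13088139  0.46840646]
 [ 0.13114552 -0.01958358 -0.99116968  1.03464662]
 [ 0.          0.          0.          1.        ]]
wrist 410.3503656846831 410.3503656846831 322.7404776124876 237.73418236745684
[[ 9.99999697e-01  6.35118163e-04 -4.49563958e-04 -9.75115539e-04]
 [-4.84926133e-04  9.60499749e-01  2.78280427e-01 -7.74643221e-02]
 [ 6.08547022e-04 -2.78280125e-01  9.60499767e-01 -1.38006472e-01]
 [ 0.00000000e+00  0.00000000e+00  0.00000000e+00  1.00000000e+00]]
```

View pics/side0.png

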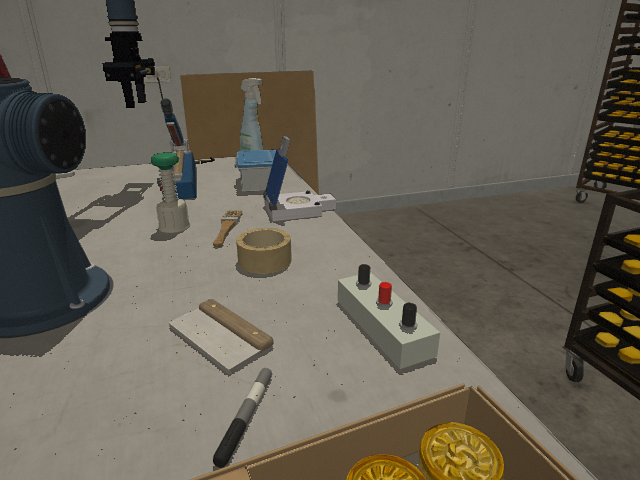

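View pics/top0.png

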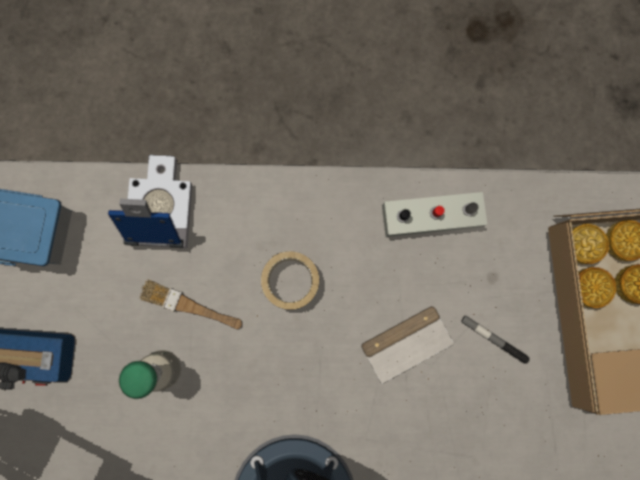

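View pics/wrist0.png

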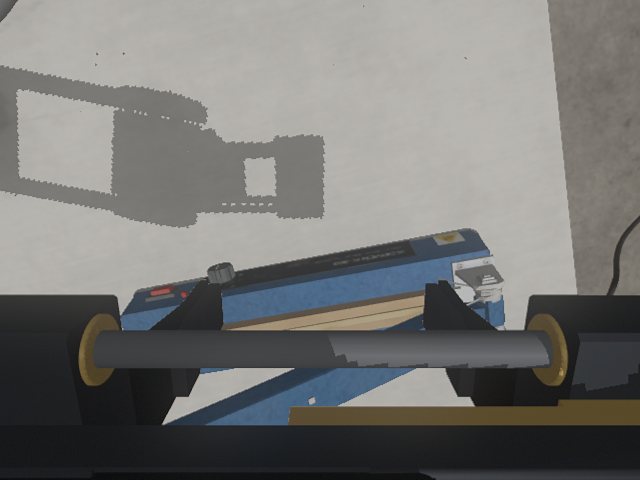

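The arm is clear of the work; the jig is at the top image's upper left, around (155,200), with its tongue hole near (160,169). The red knob is the middle one, at (438,211) in the top view and (385,292) in the side view. Next I zoom in on both.

```bash
cat > h.py <<'E'
import numpy as np,cv2
from rig import get_obs,optics
from scipy.spatial.transform import Rotation as R
def cam(n):
    o=get_obs();s=optics.snapshot(n)
    if n=='wrist':
        T=np.eye(4);T[:3,:3]=R.from_quat(o['tcp_rot']).as_matrix();T[:3,3]=o['ee_pos']
        W=T@s['T_tool_cam']
    else: W=np.linalg.inv(s['view'])
    K=np.array([[s['fx'],0,s['cx']],[0,s['fy'],s['cy']],[0,0,1]])
    return s['color'],K,W
def ray(K,W,u,v):
    d=W[:3,:3]@np.linalg.solve(K,[u,v,1.]);return W[:3,3],d/np.linalg.norm(d)
def plane(K,W,u,v,z):
    c,d=ray(K,W,u,v);return c+d*(z-c[2])/d[2]
def tri(r1,r2):
    A=[];b=[]
    for c,d in(r1,r2):
        P=np.eye(3)-np.outer(d,d);A.append(P);b.append(P@c)
    x=np.linalg.lstsq(np.vstack(A),np.hstack(b),rcond=None)[0]
    return x,[np.linalg.norm((np.eye(3)-np.outer(d,d))@(x-c)) for c,d in(r1,r2)]
def proj(K,W,p):
    V=np.linalg.inv(W);q=V[:3,:3]@np.asarray(p)+V[:3,3];u=K@q;return u[:2]/u[2]
def save(name,im,box=None,k=1):
    if box: x0,y0,x1,y1=box;im=im[y0:y1,x0:x1]
    cv2.imwrite('pics/'+name,cv2.resize(np.ascontiguousarray(im[:,:,::-1]),None,fx=k,fy=k,interpolation=cv2.INTER_CUBIC))
E
python3 - <<'E'
from h import *
im,K,W=cam('top');save('topz.png',im,(90,140,220,260),6)
rt=None
def red(im):
    h=cv2.cvtColor(im,cv2.COLOR_RGB2HSV);m=((h[:,:,0]<8)|(h[:,:,0]>172))&(h[:,:,1]>180)&(h[:,:,2]>90)
    n,l,s,c=cv2.connectedComponentsWithStats(m.astype(np.uint8));
    return [(s[i],c[i]) for i in range(1,n) if s[i,4]>30]
print(red(im))
for a in red(im): print(plane(K,W,*a[1],0.066))
im2,K2,W2=cam('side');save('sidez.png',im2,(250,120,350,230),5.4)
print(red(im2))
for a in red(im):
  for b in red(im2): print(tri(ray(K,W,*a[1]),ray(K2,W2,*b[1])))
# tray top
h=cv2.cvtColor(im,cv2.COLOR_RGB2HSV)[200:225,390:480];print(h[5,10],h[15,60])
E
```

```text
[(array([434, 207,   9,   9,  61], dtype=int32), array([438.24590164, 210.67213115]))]
[ 0.50425431 -0.24654069  0.066     ]
[(array([379, 282,  12,  22, 217], dtype=int32), array([384.50230415, 292.32258065]))]
(array([ 0.50501961, -0.24798108,  0.05910972]), [np.float64(0.00043489786519725754), np.float64(0.0004348978651977534)])
[ 30  22 185] [ 28  24 180]
```

View pics/topz.png

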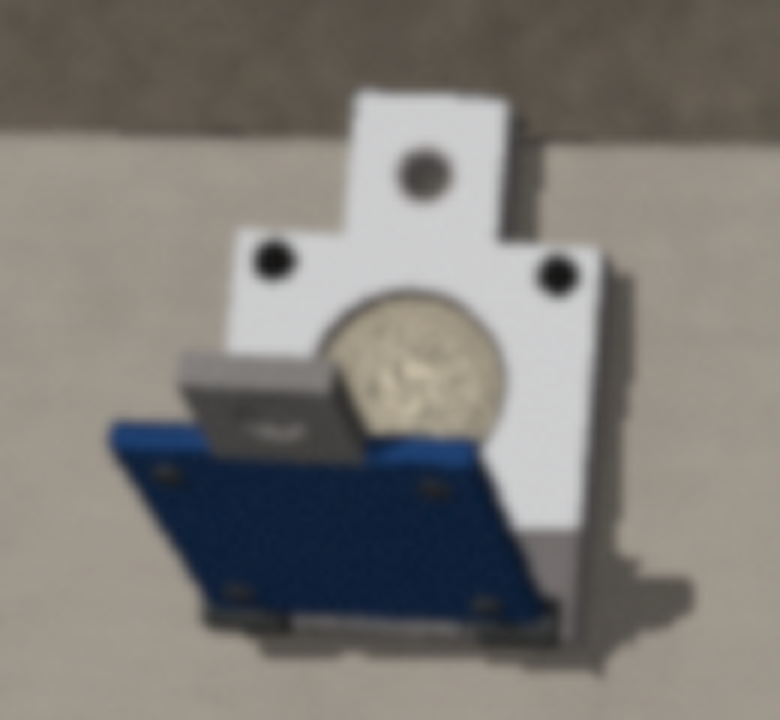

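View pics/sidez.png

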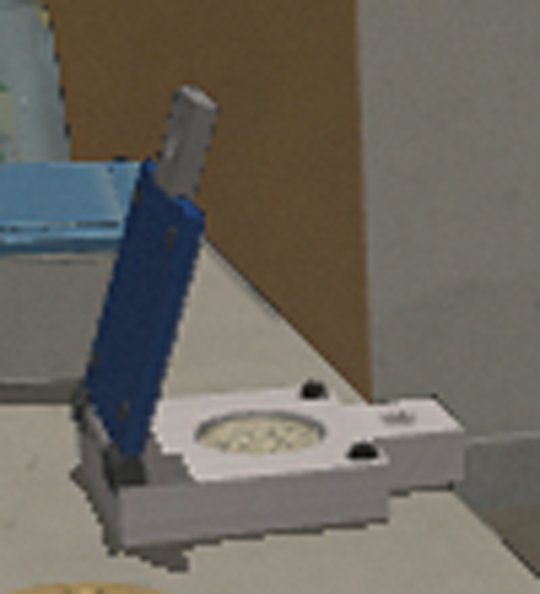

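Top zoom: jig hole at (160.8,169.2), block front corners at about (129.5,178.5) and (190.3,181), tongue end of the open lid at about (133,202). The lid leans slightly towards +x. I'll work out the jig's pose and the lid angle.

```bash
python3 - <<'E'
from h import *
im,K,W=cam('top')
P=lambda u,v,z:plane(K,W,90+u/6-.4,140+v/6-.4,z)
hole=P(425,175,.026);a=P(239,231,.026);b=P(601,247,.026);t1=P(357,93,.026);t2=P(508,100,.026)
pl=P(274,258,.032);pr=P(558,274,.032)
print('hole',hole,'corners',a,b,np.linalg.norm(a-b),'tongue',t1,t2,np.linalg.norm(t1-t2));print(pl,pr)
for p,q in((a,b),(t1,t2),(pl,pr)):
    d=p-q;print('yaw of edge vs +y deg',np.degrees(np.arctan2(-d[0],d[1])))
im2,K2,W2=cam('side')
S=lambda u,v:ray(K2,W2,250+u/5.4-.4,120+v/5.4-.4)
T=lambda u,v:ray(K,W,90+u/6-.4,140+v/6-.4)
tip,r=tri(T(262,373),S(197,97));print('lid tip centre',tip,r)
print('tray')
h=cv2.cvtColor(im,cv2.COLOR_RGB2HSV);m=cv2.inRange(h,(20,10,160),(45,60,255));m[:190]=0;m[240:]=0;m[:,:370]=0;m[:,500:]=0
cs,_=cv2.findContours(m,cv2.RETR_EXTERNAL,cv2.CHAIN_APPROX_NONE);c=max(cs,key=cv2.contourArea);r=cv2.minAreaRect(c);print(r)
bx=cv2.boxPoints(r);print([plane(K,W,*p,.04).round(3) for p in bx])
save('topt.png',im,(370,180,500,250),6)
c,d=ray(K,W,320,164);print('edge x',plane(K,W,160,162,0),'base tag')
E
```

```text
hole [0.5810638  0.25311127 0.026     ] corners [0.56274075 0.30849279 0.026     ] [0.55956106 0.19885541 0.026     ] 0.10968347705879992 tongue [0.6063292  0.27493359 0.026     ] [0.60492345 0.22894606 0.026     ] 0.04600901129667783
[0.5532807  0.29577538 0.032     ] [0.54973188 0.21028868 0.032     ]
yaw of edge vs +y deg -1.6612211865845359
yaw of edge vs +y deg -1.7508730978305178
yaw of edge vs +y deg -2.37716699316045
lid tip centre [0.4914203  0.25448432 0.18047871] [np.float64(1.5459545502724008e-05), np.float64(1.5459545503132678e-05)]
tray
((435.7591552734375, 211.91868591308594), (33.59344482421875, 99.25335693359375), 83.8844985961914)
[array([ 0.526, -0.156,  0.04 ]), array([ 0.548, -0.335,  0.04 ]), array([ 0.487, -0.34 ,  0.04 ]), array([ 0.465, -0.162,  0.04 ])]
edge x [0.60019808 0.26092208 0.        ] base tag
```

View pics/topt.png

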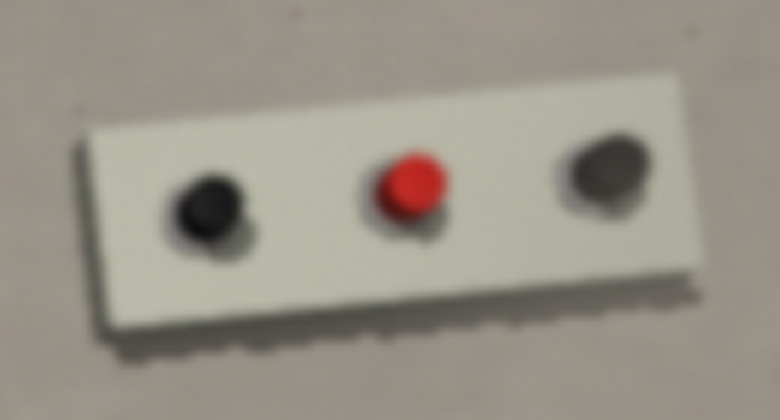

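```bash
cat >> h.py <<'E'
def delta(target,yawdeg=None):
    o=get_obs();M=R.from_quat(o['tcp_rot']).as_matrix()
    y=np.degrees(np.arctan2(M[1,0],M[0,0]))
    print('pos',o['ee_pos'].round(4),'toolx yaw',round(y,2),'z',M[:,2].round(3),'F',np.round(o['contact_force'],1),'M',np.round(o['moment'],2),'open',round(o['opening'],4),'t',round(o['clock'],2),'q',np.round(o['joint_pos'],2))
    if target is not None: print('tool delta',(M.T@(np.array(target)-o['ee_pos'])).round(4),'turn',None if yawdeg is None else np.radians(y-yawdeg).round(4))
E
python3 -m creep '{"delta_pos":[[0,0,-0.04],[0,0,-0.04],[0,0,0]],"turn":[-0.115,-0.115,0],"hand":[0,0,0]}' 20
python3 -c "
from h import *
delta((.41,.257,.33),88.25)"
```

```text
clock: 0.65
ee_pos: [0.1624, 0.6069, 0.3341]
tcp_rot: [0.717, 0.697, 0.006, -0.002]
contact_force: [0.5, -0.3, 0.2]
opening: 0.0707
pos [0.1624 0.6069 0.3341] toolx yaw 88.32 z [ 0.006  0.012 -1.   ] F [ 0.5 -0.3  0.2] M [ 0.06 -0.07 -0.01] open 0.0707 t 0.65 q [ 1.13  0.45  1.33  0.    1.36 -0.41]
tool delta [-0.3426  0.2577  0.0013] turn 0.0013
```

```bash
python3 -m creep '{"delta_pos":[[-0.03,0.023,0],[-0.034,0.026,0],[-0.034,0.026,0],[-0.034,0.026,0],[-0.034,0.026,0],[-0.034,0.026,0],[-0.034,0.026,0],[-0.034,0.026,0]],"turn":[0,0,0,0,0,0,0,0],"hand":[0,0,0,0,0,0,0,0]}'
python3 -m creep '{"delta_pos":[[-0.034,0.026,0],[-0.034,0.026,0],[0,0,0],[0,0,0]],"turn":[0,0,0,0],"hand":[0,0,0,0]}'
python3 -c "
from h import *
delta((.41,.257,.19),88.25)
im,K,W=cam('wrist');save('w1.png',im)
im,K,W=cam('side');save('s1.png',im,(80,40,380,240),2.6)"
```

```text
clock: 1.45
ee_pos: [0.3583, 0.3281, 0.3273]
tcp_rot: [0.718, 0.696, 0.0, -0.0]
contact_force: [1.1, 0.7, -0.3]
opening: 0.0072
clock: 1.85
ee_pos: [0.4078, 0.2594, 0.3272]
tcp_rot: [0.719, 0.695, -0.0, -0.001]
contact_force: [-0.1, 0.2, -0.2]
opening: 0.0005
pos [0.4078 0.2594 0.3272] toolx yaw 88.05 z [-0.001  0.    -1.   ] F [-0.1  0.2 -0.2] M [ 0.02 -0.01 -0.  ] open 0.0005 t 1.85 q [ 0.33  0.24  1.67  0.    1.23 -1.2 ]
tool delta [-0.0024  0.0024  0.1372] turn -0.0035
```

View pics/w1.png

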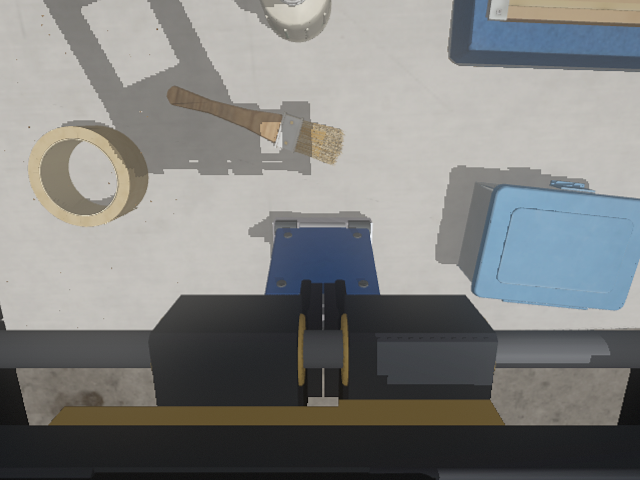

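View pics/s1.png

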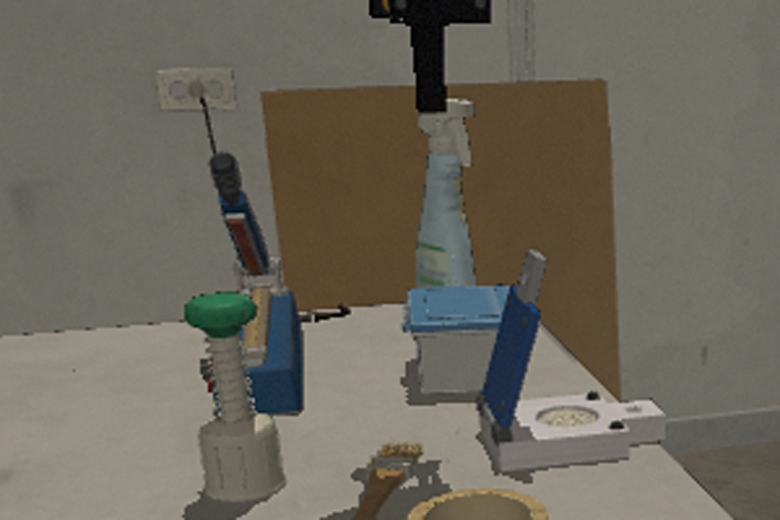

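The fingers are closed behind and above the lid and look clear of everything. I'll descend behind it and then push forward and down.

```bash
python3 -m creep '{"delta_pos":[[0,0,0.04],[-0.002,0,0.04],[0,0.002,0.04],[0,0,0.04],[0,0.02,0],[0,0.015,0],[0,0,0]],"turn":[0,0,0,0,0,0,0],"hand":[0,0,0,0,0,0,0]}'
python3 -c "
from h import *
delta((.4637,.257,.164),88.25)
import numpy as np
p=None
for th in (1.275,1.2,1.1,1.0,.9,.8,.7,.6,.5,.4,.3,.2,.1,.05,.03):
  C=np.array([.446+.11*np.cos(th)-.005*np.sin(th)-.0095,.032+.11*np.sin(th)+.005*np.cos(th)+.025])
  print(th,C.round(4),None if p is None else (C-p).round(4));p=C
"
```

```text
clock: 2.65
ee_pos: [0.4459, 0.2586, 0.1673]
tcp_rot: [0.717, 0.697, 0.001, 0.0]
contact_force: [0.1, 0.4, 1.1]
opening: 0.0006
pos [0.4459 0.2586 0.1673] toolx yaw 88.33 z [ 0.002  0.001 -1.   ] F [0.1 0.4 1.1] M [ 0.02  0.02 -0.  ] open 0.0006 t 2.65 q [ 0.31  0.5   1.79  0.    0.85 -1.23]
tool delta [-0.0011  0.0178  0.0033] turn 0.0014
1.275 [0.4638 0.1637] None
1.2 [0.4717 0.1613] [ 0.0079 -0.0023]
1.1 [0.4819 0.1573] [ 0.0102 -0.004 ]
1.0 [0.4917 0.1523] [ 0.0098 -0.005 ]
0.9 [0.501  0.1463] [ 0.0092 -0.006 ]
0.8 [0.5096 0.1394] [ 0.0086 -0.0069]
0.7 [0.5174 0.1317] [ 0.0079 -0.0077]
0.6 [0.5245 0.1232] [ 0.0071 -0.0085]
0.5 [0.5306 0.1141] [ 0.0062 -0.0091]
0.4 [0.5359 0.1044] [ 0.0052 -0.0097]
0.3 [0.5401 0.0943] [ 0.0042 -0.0102]
0.2 [0.5433 0.0838] [ 0.0032 -0.0105]
0.1 [0.5455 0.073 ] [ 0.0021 -0.0108]
0.05 [0.5461 0.0675] [ 0.0007 -0.0055]
0.03 [0.5463 0.0653] [ 0.0002 -0.0022]
```

```bash
python3 -m creep '{"delta_pos":[[0,0.01,0.002],[0,0.009,0.002],[0,0.008,0.002],[0,0.01,0.004],[0,0.01,0.005],[0,0.009,0.006],[0,0,0]],"turn":[0,0,0,0,0,0,0],"hand":[0,0,0,0,0,0,0]}'
python3 -c "
from h import *
delta((.501,.257,.146),88.25)
im,K,W=cam('side');save('s2.png',im,(220,90,380,230),4)"
```

```text
clock: 3.35
ee_pos: [0.5022, 0.2549, 0.1456]
tcp_rot: [0.718, 0.696, 0.0, 0.0]
contact_force: [-0.5, -0.0, -0.3]
opening: 0.0003
pos [0.5022 0.2549 0.1456] toolx yaw 88.19 z [ 0.001 -0.    -1.   ] F [-0.5 -0.  -0.3] M [0.05 0.01 0.03] open 0.0003 t 3.35 q [ 0.27  0.58  1.68 -0.    0.87 -1.27]
tool delta [ 0.0021 -0.0013 -0.0004] turn -0.0011
```

View pics/s2.png

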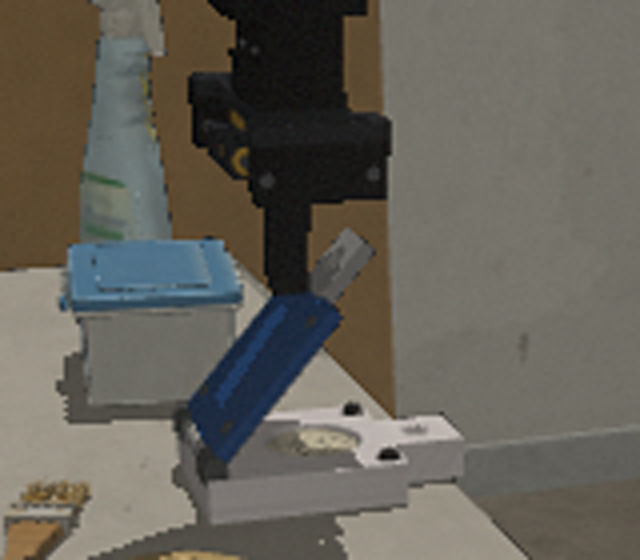

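The lid is folding as planned, and the fingers touch its back near the tongue root at about (300,295) in the crop. I'll keep following the arc.

```bash
python3 -m creep '{"delta_pos":[[0,0.009,0.007],[0,0.008,0.008],[0,0.007,0.0085],[0,0.006,0.009],[0,0.005,0.01],[0,0.004,0.01],[0,0.003,0.0105],[0,0.002,0.01]],"turn":[0,0,0,0,0,0,0,0],"hand":[0,0,0,0,0,0,0,0]}'
python3 -m creep '{"delta_pos":[[0,0,0.004],[0,0,0.003],[0,0,0.002],[0,0,0]],"turn":[0,0,0,0],"hand":[0,0,0,0]}'
python3 -c "
from h import *
delta((.546,.257,.065),88.25)
im,K,W=cam('side');save('s3.png',im,(220,90,380,230),4)"
```

```text
clock: 4.2
ee_pos: [0.545, 0.2539, 0.0726]
tcp_rot: [0.718, 0.696, 0.0, 0.0]
contact_force: [0.1, 0.2, -0.3]
opening: 0.0007
clock: 4.6
ee_pos: [0.5442, 0.2537, 0.0649]
tcp_rot: [0.718, 0.696, -0.0, -0.0]
contact_force: [-1.1, -1.5, 2.5]
opening: 0.0007
pos [0.5442 0.2537 0.0649] toolx yaw 88.25 z [-0. -0. -1.] F [-1.1 -1.5  2.5] M [-0.27  0.18  0.05] open 0.0007 t 4.6 q [ 0.25  0.75  1.62 -0.    0.77 -1.29]
tool delta [ 0.0033  0.0017 -0.0001] turn -0.0
```

View pics/s3.png

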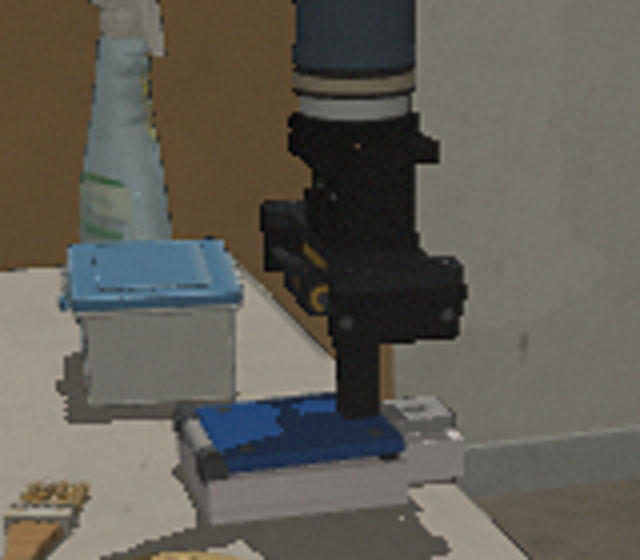

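The lid is down on the plungers, with 2.5 N on the fingertips. I'll lift off and look at the hole with the wrist camera.

```bash
python3 -m creep '{"delta_pos":[[0,0,-0.02],[0,0,-0.045],[0,0.01,-0.045],[0,0.02,-0.045],[0,0.02,-0.02],[0,0,0],[0,0,0]],"turn":[0,0,0,0,0,0,0],"hand":[0,0,0,0,0,0,0]}'
python3 -c "
from h import *
delta((.6,.254,.24),88.25)
im,K,W=cam('wrist');save('w4.png',im)
im,K,W=cam('top');save('t4.png',im,(90,140,220,260),6)"
```

```text
clock: 5.35
ee_pos: [0.5937, 0.2523, 0.2391]
tcp_rot: [0.718, 0.696, -0.0, -0.0]
contact_force: [0.0, -0.2, -1.0]
opening: 0.0004
pos [0.5937 0.2523 0.2391] toolx yaw 88.22 z [-0.001  0.    -1.   ] F [ 0.  -0.2 -1. ] M [0.05 0.07 0.05] open 0.0004 t 5.35 q [ 0.23  0.56  1.39  0.    1.19 -1.31]
tool delta [ 0.0019  0.0063 -0.0009] turn -0.0005
```

View pics/w4.png

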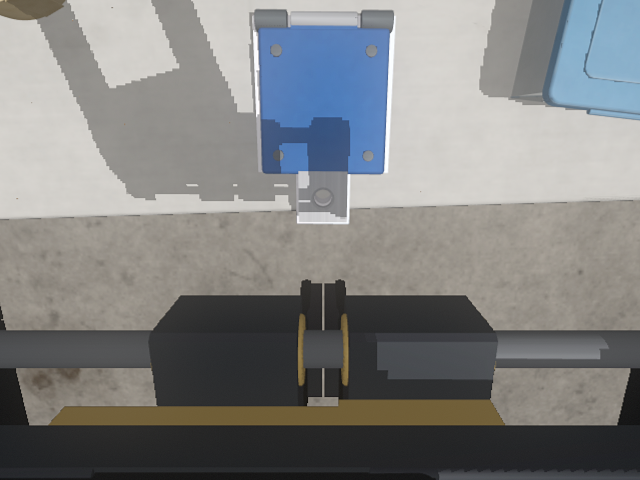

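View pics/t4.png

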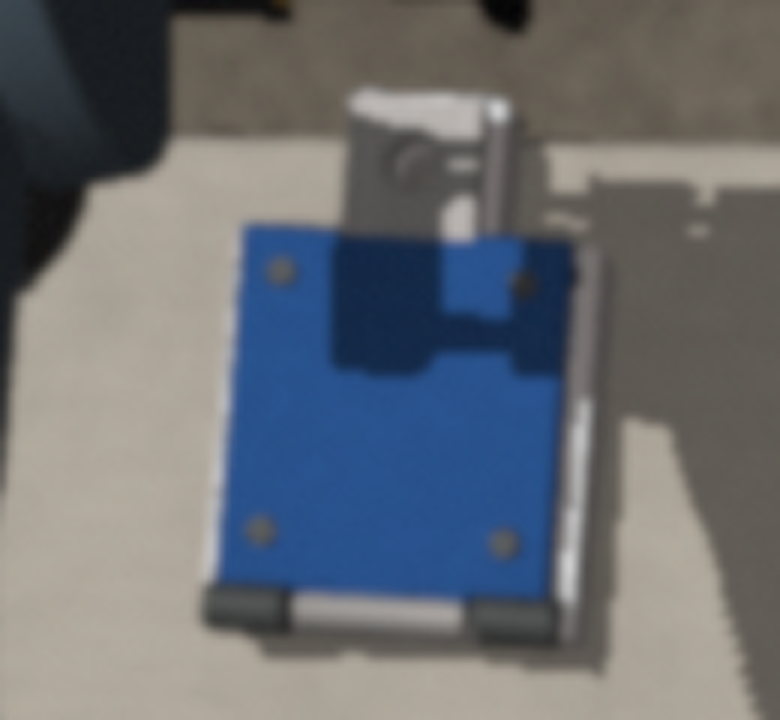

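The wrist view shows the lid shut flat, with its hole at (322,197). I'll localise it precisely.

```bash
python3 - <<'E'
from h import *
im,K,W=cam('wrist');save('w5.png',im,(285,165,360,235),8)
print(plane(K,W,322.5,197,.0425))
np.save('KW.npy',np.array([W]))
h=cv2.cvtColor(im,cv2.COLOR_RGB2HSV);m=cv2.inRange(h,(105,120,40),(125,255,255))
n,l,s,c=cv2.connectedComponentsWithStats(m);i=1+np.argmax(s[1:,4]);print(s[i])
cs,_=cv2.findContours((l==i).astype(np.uint8),cv2.RETR_EXTERNAL,cv2.CHAIN_APPROX_NONE);r=cv2.minAreaRect(max(cs,key=cv2.contourArea));print(r)
for p in cv2.boxPoints(r): print(p,plane(K,W,*p,.040))
E
```

```text
[0.57494041 0.25140792 0.0425    ]
[  261    29   128   148 17024]
((324.5, 102.5), (127.0, 147.0), 0.0)
[261. 176.] [0.55658108 0.20176775 0.04      ]
[261.  29.] [0.44784271 0.20951657 0.04      ]
[388.  29.] [0.45070505 0.30384703 0.04      ]
[388. 176.] [0.55967797 0.305298   0.04      ]
```

View pics/w5.png

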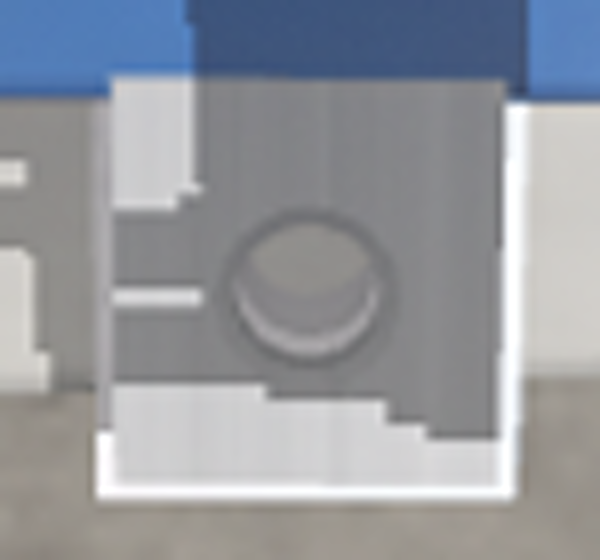

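```bash
python3 - <<'E'
from h import *
im,K,W=cam('top');print('top lid hole',plane(K,W,90+411/6-.4,140+161/6-.4,.0425))
delta((.525,-.246,.24),97)
E
```

```text
top lid hole [0.581372   0.25341478 0.0425    ]
pos [0.5924 0.2522 0.2373] toolx yaw 88.26 z [-0.005 -0.001 -1.   ] F [ 0.7  0.1 -0.4] M [ 0.01  0.04 -0.03] open 0.0004 t 5.55 q [ 0.23  0.57  1.39  0.    1.19 -1.31]
tool delta [-0.5    -0.0522 -0.0019] turn -0.1526
```

```bash
python3 -m creep '{"delta_pos":[[-0.03,-0.003,0],[-0.045,-0.005,0],[-0.045,-0.005,0],[-0.045,-0.005,0],[-0.045,-0.005,0],[-0.045,-0.005,0],[-0.045,-0.005,0],[-0.045,-0.005,0]],"turn":[0,0,0,0,0,0,0,0],"hand":[0,0,0,0,0,0,0,0]}'
python3 -m creep '{"delta_pos":[[-0.045,-0.004,0],[-0.045,-0.004,0],[-0.045,-0.004,0],[-0.02,0,0],[0,0,0],[0,0,0],[0,0,0]],"turn":[0,0,0,0,-0.076,-0.076,0],"hand":[0.2,0.3,0.5,0.5,0.5,0.5,0.5]}'
python3 - <<'E'
from h import *
delta((.505,-.248,.24),97)
im,K,W=cam('wrist');save('w6.png',im)
h=cv2.cvtColor(im,cv2.COLOR_RGB2HSV);m=((h[:,:,0]<8)|(h[:,:,0]>172))&(h[:,:,1]>180)&(h[:,:,2]>90)
n,l,s,c=cv2.connectedComponentsWithStats(m.astype(np.uint8))
for i in range(1,n):
    if s[i,4]>50: print(s[i],c[i],plane(K,W,*c[i],.065))
E
```

```text
clock: 6.35
ee_pos: [0.5444, -0.0924, 0.2384]
tcp_rot: [0.718, 0.696, -0.0, -0.001]
contact_force: [1.0, -0.2, 0.2]
opening: 0.0005
clock: 7.05
ee_pos: [0.5285, -0.245, 0.2385]
tcp_rot: [0.663, 0.749, 0.0, -0.001]
contact_force: [-0.4, 0.9, 1.6]
opening: 0.0424
pos [ 0.5285 -0.245   0.2385] toolx yaw 96.94 z [-0.002  0.002 -1.   ] F [-0.4  0.9  1.6] M [ 0.02 -0.02  0.01] open 0.0424 t 7.05 q [-0.63  0.48  1.55  0.    1.11 -2.32]
tool delta [-0.0002 -0.0237 -0.0015] turn -0.0011
```

View pics/w6.png

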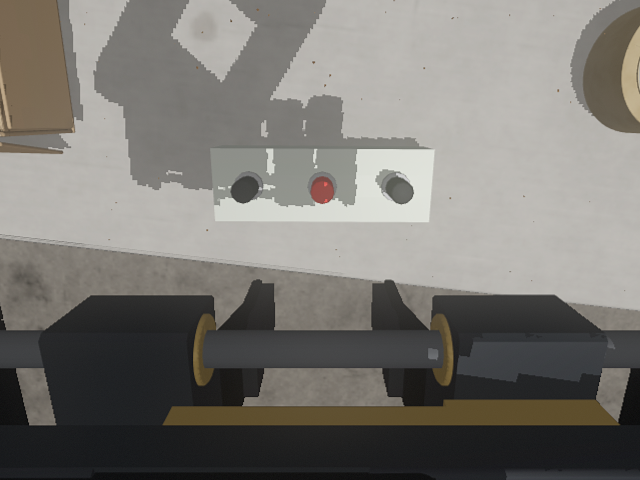

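The red knob is at about (322,190), centred left-right between the open fingers and well clear of the black pins. My mask missed it in the shadow, so I'll relax it.

```bash
python3 - <<'E'
from h import *
im,K,W=cam('wrist');save('w7.png',im,(290,160,355,225),8)
h=cv2.cvtColor(im,cv2.COLOR_RGB2HSV);m=((h[:,:,0]<8)|(h[:,:,0]>172))&(h[:,:,1]>110)&(h[:,:,2]>50)
n,l,s,c=cv2.connectedComponentsWithStats(m.astype(np.uint8))
for i in range(1,n):
    if s[i,4]>50: print(s[i],c[i],plane(K,W,*c[i],.060))
im,K2,W2=cam('top')
print(plane(K2,W2,438.2,210.7,.07))
for z in(.044,.072): print(proj(K,W,(.505,-.247,z)))
E
```

```text
[311 181  23  22 390] [321.72564103 191.39487179] [ 0.50510773 -0.24878989  0.06      ]
[ 0.50351754 -0.24552779  0.07      ]
[323.92934304 188.22555494]
[324.10464644 194.22926857]
```

View pics/w7.png

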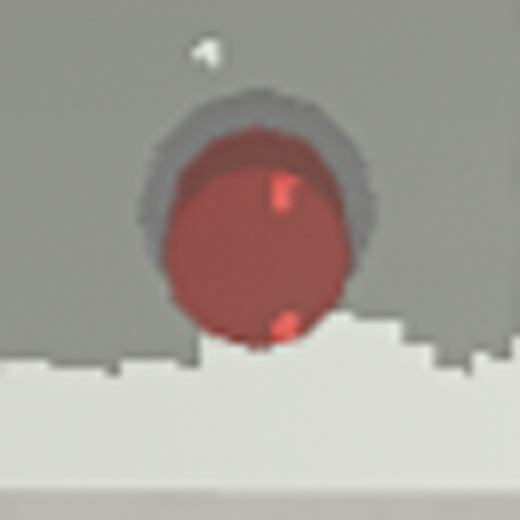

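```bash
python3 - <<'E'
from h import *
delta((.5033,-.2485,.115),96.9)
E
```

```text
pos [ 0.5289 -0.2449  0.239 ] toolx yaw 96.92 z [-0.001  0.001 -1.   ] F [-1.1  0.7  0.4] M [ 0.04 -0.02  0.02] open 0.0431 t 7.2 q [-0.63  0.48  1.55  0.    1.11 -2.32]
tool delta [-0.0006 -0.0258  0.1241] turn 0.0003
```

```bash
python3 -m creep '{"delta_pos":[[0,-0.013,0.03],[-0.0005,-0.013,0.035],[0,0,0.035],[0,0,0.024],[0,0,0]],"turn":[0,0,0,0,0],"hand":[0.5,0.5,0.5,0.5,0.5]}'
python3 - <<'E'
from h import *
delta((.5033,-.2485,.0725),96.9)
im,K,W=cam('wrist');save('w8.png',im,(160,200,480,440),2.4)
im,K,W=cam('side');save('s8.png',im,(300,180,480,370),3)
E
```

```text
clock: 7.7
ee_pos: [0.5013, -0.2475, 0.1124]
tcp_rot: [0.663, 0.748, -0.0, -0.004]
contact_force: [-0.2, -0.1, -0.2]
opening: 0.0433
pos [ 0.5013 -0.2475  0.1124] toolx yaw 96.92 z [-0.006  0.005 -1.   ] F [-0.2 -0.1 -0.2] M [ 0.08  0.01 -0.01] open 0.0433 t 7.7 q [-0.66  0.63  1.71  0.    0.81 -2.35]
tool delta [-0.0014  0.0021  0.0399] turn 0.0003
```

View pics/w8.png

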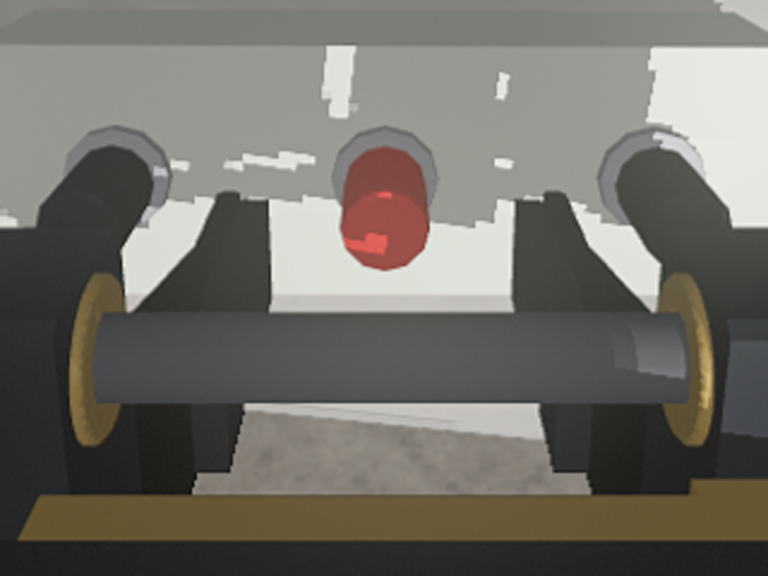

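View pics/s8.png

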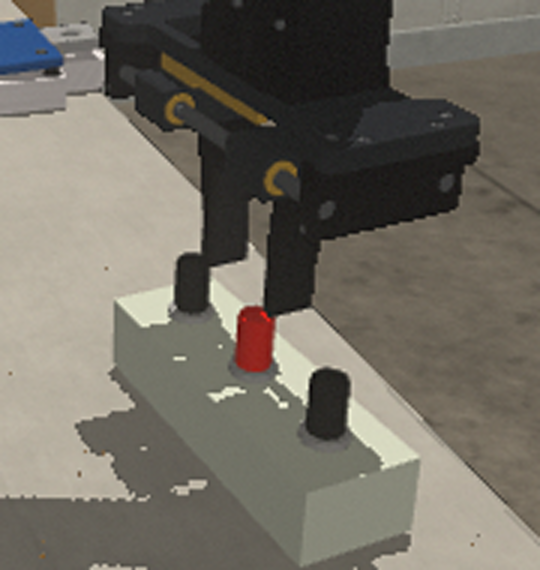

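```bash
python3 - <<'E'
from h import *
im,K,W=cam('wrist')
p=plane(K,W,160+385/2.4-.3,200+231/2.4-.3,.072);print(p)
p=plane(K,W,160+385/2.4-.3,200+178/2.4-.3,.044);print(p)
delta((p[0],p[1],.0725),96.9)
E
```

```text
[ 0.50777695 -0.25061926  0.072     ]
[ 0.50730567 -0.25083819  0.044     ]
pos [ 0.5042 -0.2498  0.1165] toolx yaw 96.95 z [ 0.001 -0.001 -1.   ] F [0.1 0.1 0.9] M [-0.02 -0.01 -0.  ] open 0.0434 t 7.85 q [-0.66  0.63  1.7   0.    0.81 -2.35]
tool delta [-0.0014  0.0029  0.044 ] turn 0.0009
```

```bash
python3 - <<'E'
from h import *
im,K,W=cam('wrist')
h=cv2.cvtColor(im,cv2.COLOR_RGB2HSV);m=((h[:,:,0]<8)|(h[:,:,0]>172))&(h[:,:,1]>110)&(h[:,:,2]>50)
n,l,s,c=cv2.connectedComponentsWithStats(m.astype(np.uint8))
for i in range(1,n):
    if s[i,4]>100:
        x,y,w,hh,a=s[i];print(s[i]);u=x+w/2-.5
        bot=y+hh-.5; 
        p=plane(K,W,u,bot,.072);print('far edge top',p)
delta((p[0]-.009,p[1],.0725),96.9)
save('w9.png',im,(160,200,480,440),2.4)
E
```

```text
[ 309  254   36   49 1395]
far edge top [ 0.51189724 -0.24764869  0.072     ]
pos [ 0.5045 -0.25    0.117 ] toolx yaw 96.96 z [ 0.002 -0.002 -1.   ] F [ 0.9 -0.   0.2] M [0.05 0.01 0.01] open 0.0435 t 7.9 q [-0.66  0.63  1.7  -0.    0.81 -2.35]
tool delta [ 0.0026 -0.0014  0.0445] turn 0.001
```

View pics/w9.png

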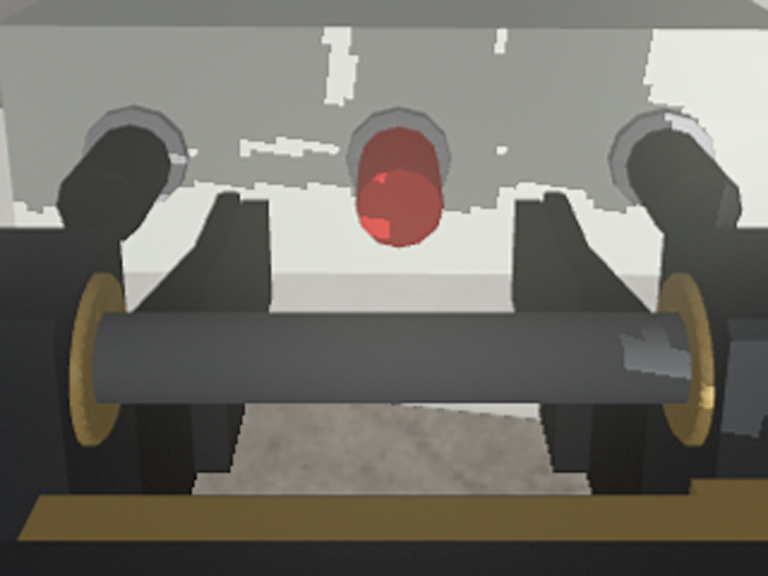

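```bash
cat > k.py <<'E'
from h import *
def knob(ztop=.072,ret=False):
    im,K,W=cam('wrist')
    h=cv2.cvtColor(im,cv2.COLOR_RGB2HSV);m=((h[:,:,0]<8)|(h[:,:,0]>172))&(h[:,:,1]>110)&(h[:,:,2]>50)
    n,l,s,c=cv2.connectedComponentsWithStats(m.astype(np.uint8));i=1+np.argmax(s[1:,4])
    x,y,w,hh,a=s[i];p=plane(K,W,x+w/2-.5,y+hh-.5,ztop);p[0]-=.009
    delta((p[0],p[1],.0725),96.9);print(p.round(4),s[i])
E
python3 -m creep '{"delta_pos":[[0,0,0],[0,0,0],[0,0,0],[0,0,0]],"turn":[0,0,0,0],"hand":[0.5,0.5,0.5,0.5]}'
python3 -c "
from k import *
for _ in range(4): knob()"
```

```text
clock: 8.3
ee_pos: [0.5035, -0.2496, 0.116]
tcp_rot: [0.663, 0.749, 0.0, 0.0]
contact_force: [0.1, 0.0, 0.1]
opening: 0.0436
pos [ 0.5034 -0.2496  0.1159] toolx yaw 96.95 z [ 0. -0. -1.] F [-0.3 -0.1 -0.1] M [0.07 0.01 0.03] open 0.0435 t 8.35 q [-0.66  0.63  1.7  -0.    0.81 -2.35]
tool delta [ 0.0018 -0.0002  0.0434] turn 0.0008
[ 0.503  -0.2479  0.072 ] [ 308  255   36   50 1380]
pos [ 0.5034 -0.2495  0.1157] toolx yaw 96.94 z [ 0. -0. -1.] F [0.2 0.4 0.7] M [-0.02 -0.   -0.01] open 0.0435 t 8.4 q [-0.66  0.63  1.7  -0.    0.81 -2.35]
tool delta [ 0.0017 -0.0003  0.0432] turn 0.0007
[ 0.5029 -0.2478  0.072 ] [ 308  255   36   50 1388]
pos [ 0.5034 -0.2495  0.1156] toolx yaw 96.94 z [ 0. -0. -1.] F [ 0.1 -0.1  0.2] M [ 0.02 -0.01  0.01] open 0.0436 t 8.45 q [-0.66  0.63  1.7   0.    0.81 -2.35]
tool delta [ 0.0018 -0.0004  0.0431] turn 0.0007
[ 0.5027 -0.2478  0.072 ] [ 308  256   36   49 1379]
pos [ 0.5033 -0.2495  0.1156] toolx yaw 96.94 z [-0.  0. -1.] F [0.3 0.9 0.2] M [ 0.05 -0.02 -0.05] open 0.0435 t 8.5 q [-0.66  0.63  1.7   0.    0.81 -2.35]
tool delta [0.0018 0.0001 0.0431] turn 0.0007
[ 0.5032 -0.2477  0.072 ] [ 308  256   36   50 1386]
```

Settled: the knob is 1–2 mm to tool +x and lined up in y. I'll descend and grip it.

```bash
python3 -m creep '{"delta_pos":[[0.0015,0,0.015],[0,0,0.015],[0,0,0.013],[0,0,0],[0,0,0]],"turn":[0,0,0,0,0],"hand":[0.5,0.5,0.5,0.5,0.5]}'
python3 -m creep '{"delta_pos":[[0,0,0],[0,0,0],[0,0,0],[0,0,0],[0,0,0],[0,0,0]],"turn":[0,0,0,0,0,0],"hand":[0.1,0.1,0,0,0,0]}' 50
python3 - <<'E'
from h import *
delta(None)
im,K,W=cam('side');save('s10.png',im,(300,180,480,370),3)
E
```

```text
clock: 9.0
ee_pos: [0.5031, -0.248, 0.0723]
tcp_rot: [0.663, 0.749, -0.0, -0.0]
contact_force: [0.6, 0.2, -0.1]
opening: 0.0436
clock: 9.6
ee_pos: [0.5034, -0.2482, 0.0729]
tcp_rot: [0.663, 0.749, 0.0, 0.0]
contact_force: [-0.6, 0.5, 3.2]
opening: 0.0168
pos [ 0.5034 -0.2482  0.0729] toolx yaw 96.94 z [ 0. -0. -1.] F [-0.6  0.5  3.2] M [ 0.07  0.02 -0.01] open 0.0168 t 9.6 q [-0.66  0.7   1.73 -0.    0.72 -2.35]
```

View pics/s10.png

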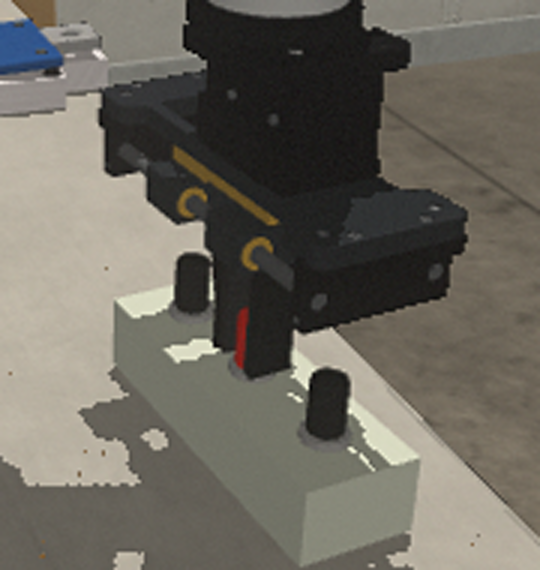

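The pin is gripped (opening 16.8 mm). I'll lift it straight out and check.

```bash
python3 -m creep '{"delta_pos":[[0,0,-0.01],[0,0,-0.02],[0,0,-0.03],[0,0,-0.04],[0,0,-0.04],[0,0,-0.03],[0,0,0],[0,0,0]],"turn":[0,0,0,0,0,0,0,0],"hand":[0,0,0,0,0,0,0,0]}'
python3 - <<'E'
from h import *
delta((.58,.253,.24),88.25)
im,K,W=cam('side');save('s11.png',im,(300,100,480,370),2.2)
im,K,W=cam('wrist');save('w11.png',im,(160,200,480,440),2.4)
E
```

```text
clock: 10.45
ee_pos: [0.503, -0.2478, 0.2431]
tcp_rot: [0.663, 0.749, 0.0, 0.0]
contact_force: [-0.6, 0.0, -1.3]
opening: 0.0168
pos [ 0.503  -0.2478  0.2431] toolx yaw 96.94 z [ 0.001 -0.001 -1.   ] F [-0.6  0.  -1.3] M [ 0.08  0.04 -0.02] open 0.0168 t 10.45 q [-0.66  0.45  1.6   0.    1.09 -2.35]
tool delta [0.4879 0.137  0.0029] turn 0.1517
```

View pics/s11.png

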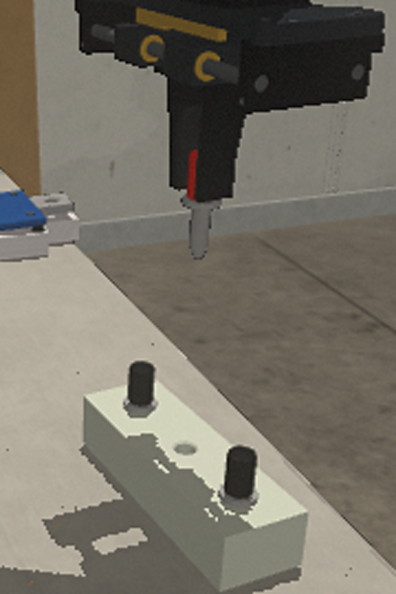

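View pics/w11.png

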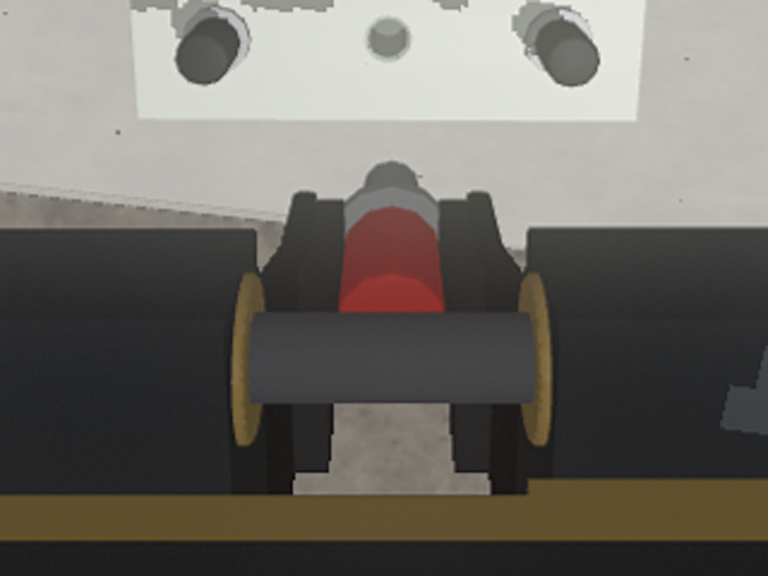

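The pin hangs upright in the jaws and both black pins are still in place. Now I'll carry it to the jig.

```bash
python3 -m creep '{"delta_pos":[[0.025,0.008,0],[0.044,0.015,0],[0.044,0.015,0],[0.044,0.015,0],[0.044,0.015,0],[0.044,0.015,0],[0.044,0.015,0],[0.044,0.015,0]],"turn":[0,0,0,0,0,0,0,0],"hand":[0,0,0,0,0,0,0,0]}'
python3 -m creep '{"delta_pos":[[0.044,0.015,0],[0.044,0.015,0],[0.044,0.014,0],[0.02,0.005,0],[0,0,0],[0,0,0],[0,0,0],[0,0,0]],"turn":[0,0,0,0.076,0.076,0,0,0],"hand":[0,0,0,0,0,0,0,0]}'
python3 -m creep '{"delta_pos":[[0,0,0],[0,0,0],[0,0,0],[0,0,0]],"turn":[0,0,0,0],"hand":[0,0,0,0]}'
python3 - <<'E'
from h import *
delta((.58,.253,.24),88.25)
im,K,W=cam('wrist');save('w12.png',im,(280,130,370,260),6)
np.savez('w12.npz',K=K,W=W)
delta(None)
E
```

```text
clock: 11.35
ee_pos: [0.574, 0.0981, 0.2403]
tcp_rot: [0.663, 0.749, -0.002, -0.002]
contact_force: [0.7, -0.5, -0.1]
opening: 0.0165
clock: 12.15
ee_pos: [0.605, 0.2522, 0.2416]
tcp_rot: [0.718, 0.696, -0.001, -0.0]
contact_force: [-0.3, -0.4, -0.9]
opening: 0.0167
clock: 12.55
ee_pos: [0.6055, 0.2528, 0.2427]
tcp_rot: [0.718, 0.696, 0.0, 0.0]
contact_force: [1.2, 0.2, -1.1]
opening: 0.0166
pos [0.6055 0.2528 0.2427] toolx yaw 88.22 z [ 0.  0. -1.] F [ 1.2  0.2 -1.1] M [ 0.01 -0.01 -0.07] open 0.0166 t 12.55 q [ 0.23  0.58  1.35 -0.    1.21 -1.31]
tool delta [-0.0005 -0.0255  0.0027] turn -0.0005
pos [0.6054 0.2529 0.2427] toolx yaw 88.23 z [ 0.  0. -1.] F [ 0.8  0.6 -0.6] M [ 0.   -0.02 -0.03] open 0.0167 t 12.6 q [ 0.23  0.58  1.35  0.    1.21 -1.31]
```

View pics/w12.png

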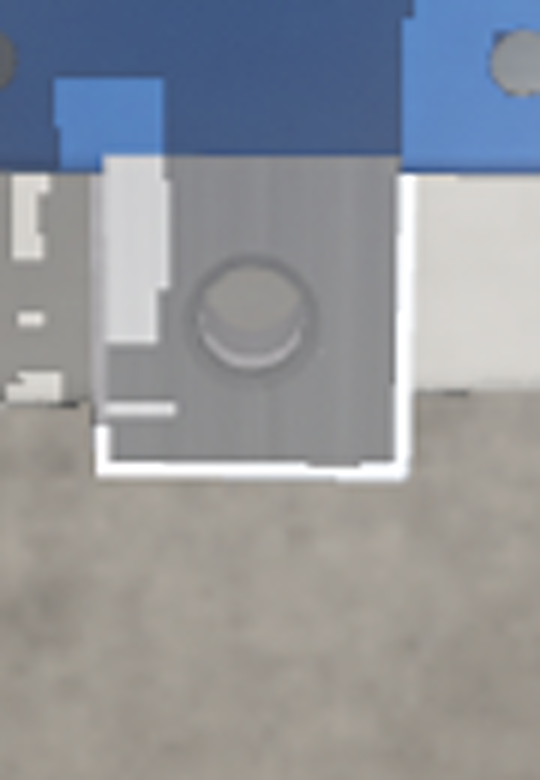

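The lid hole is at (321.5,182.3) in the full image.

```bash
python3 - <<'E'
from h import *
d=np.load('w12.npz');K,W=d['K'],d['W']
for v in (182.3,181.8): print(plane(K,W,321.5,v,.0425))
p=plane(K,W,321.4,182.2,.0425)
delta((p[0],p[1],.13),88.25)
E
```

```text
[0.57809747 0.25174598 0.0425    ]
[0.57768411 0.25175897 0.0425    ]
pos [0.6054 0.2529 0.2427] toolx yaw 88.23 z [ 0.  0. -1.] F [ 0.8  0.6 -0.6] M [ 0.   -0.02 -0.03] open 0.0167 t 12.6 q [ 0.23  0.58  1.35  0.    1.21 -1.31]
tool delta [-0.002  -0.0274  0.1127] turn -0.0004
```

```bash
python3 -m creep '{"delta_pos":[[-0.002,-0.012,0.02],[0,-0.015,0.03],[0,0,0.03],[0,0,0.03],[0,0,0],[0,0,0],[0,0,0],[0,0,0]],"turn":[0,0,0,0,0,0,0,0],"hand":[0,0,0,0,0,0,0,0]}'
python3 - <<'E'
from h import *
delta((.5785,.2517,.11),88.25)
im,K,W=cam('wrist');save('w13.png',im,(240,180,410,310),4.5)
for p in ((.5785,.2517,.0425),): print(proj(K,W,p))
im,K,W=cam('side');save('s13.png',im,(240,90,380,230),4)
E
```

```text
clock: 13.4
ee_pos: [0.5797, 0.2522, 0.1345]
tcp_rot: [0.718, 0.696, 0.002, 0.001]
contact_force: [0.7, 0.4, -1.1]
opening: 0.0166
pos [0.5797 0.2522 0.1345] toolx yaw 88.24 z [ 0.004  0.001 -1.   ] F [ 0.7  0.4 -1.1] M [-0.02  0.    0.03] open 0.0166 t 13.4 q [ 0.23  0.67  1.51 -0.    0.95 -1.31]
tool delta [-0.0005 -0.0012  0.0245] turn -0.0002
[323.12914047 253.29050572]
```

View pics/w13.png

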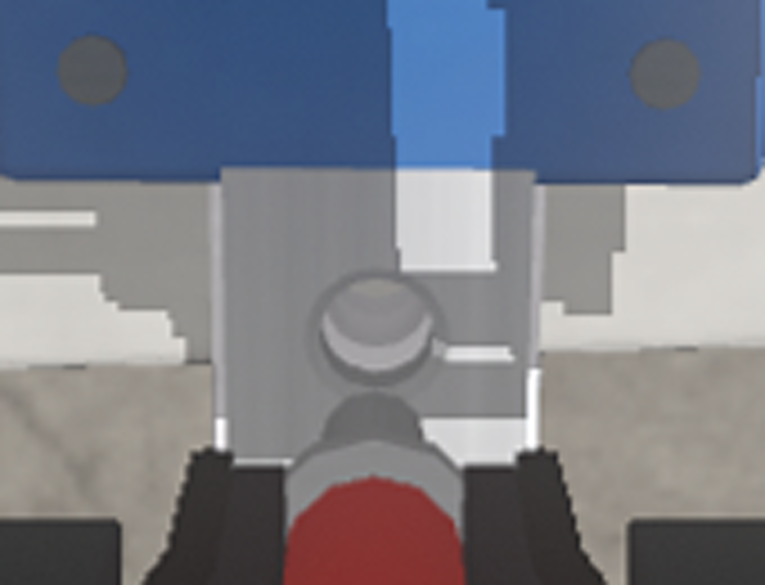

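View pics/s13.png

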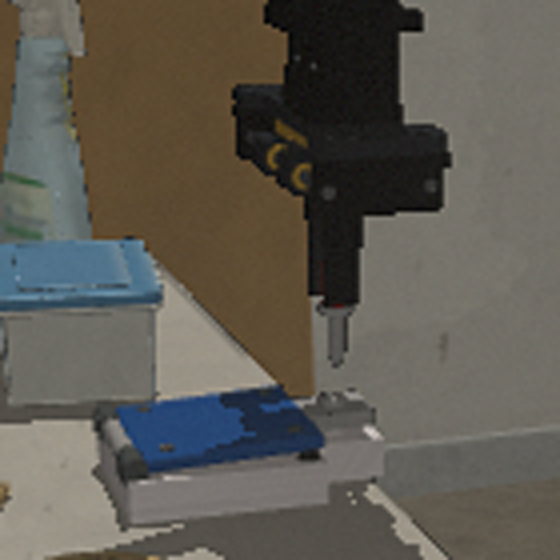

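The pin nose sits right behind the hole at (323,252), which matches the predicted (323.1,253.3), so the alignment is within about 1 mm. I'll lower the nose into the hole gently.

```bash
python3 -m creep '{"delta_pos":[[0,0,0],[0,0,0.008],[0,0,0.008],[0,0,0.008],[0,0,0],[0,0,0]],"turn":[0,0,0,0,0,0],"hand":[0,0,0,0,0,0]}'
python3 - <<'E'
from h import *
delta((.5785,.2517,.105),88.25)
im,K,W=cam('wrist');save('w14.png',im,(240,180,410,310),4.5)
E
```

```text
clock: 14.1
ee_pos: [0.578, 0.2517, 0.1078]
tcp_rot: [0.718, 0.696, -0.001, -0.0]
contact_force: [1.1, -0.1, -0.8]
opening: 0.0166
pos [0.578  0.2517 0.1078] toolx yaw 88.23 z [-0.001 -0.    -1.   ] F [ 1.1 -0.1 -0.8] M [-0.04  0.    0.05] open 0.0166 t 14.1 q [ 0.23  0.71  1.53 -0.    0.91 -1.31]
tool delta [-0.      0.0005  0.0028] turn -0.0003
```

View pics/w14.png

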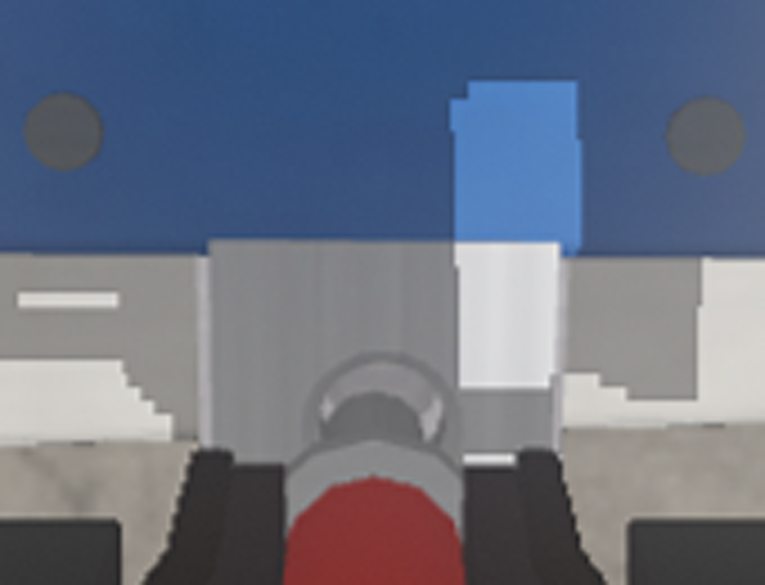

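The nose is entering the lid hole, about 1 mm to tool −x of centre. I'll nudge it by 1 mm and continue to the lower hole.

```bash
python3 -m creep '{"delta_pos":[[0.0008,0.0003,0.004],[0,0,0.006],[0,0,0.006],[0,0,0.004],[0,0,0]],"turn":[0,0,0,0,0],"hand":[0,0,0,0,0]}'
python3 - <<'E'
from h import *
delta((.5785,.2517,.07),88.25)
im,K,W=cam('wrist');save('w15.png',im,(240,180,410,310),4.5)
E
```

```text
clock: 14.65
ee_pos: [0.578, 0.2524, 0.0876]
tcp_rot: [0.718, 0.696, -0.001, -0.0]
contact_force: [0.0, -0.0, -0.1]
opening: 0.0166
pos [0.578  0.2524 0.0876] toolx yaw 88.23 z [-0.002 -0.    -1.   ] F [ 0.  -0.  -0.1] M [ 0.02 -0.   -0.03] open 0.0166 t 14.65 q [ 0.23  0.74  1.53  0.    0.87 -1.31]
tool delta [-0.0007  0.0006  0.0176] turn -0.0003
```

View pics/w15.png

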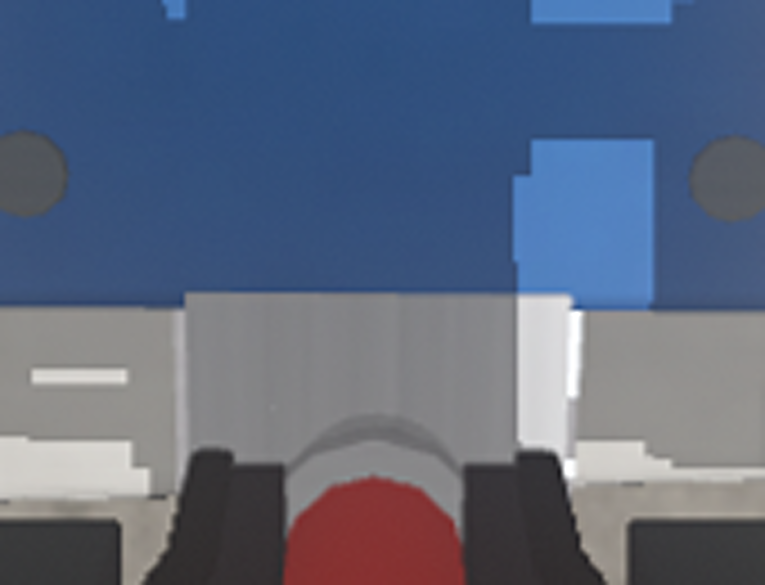

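The tip has passed into the lower hole with no contact force. Now I'll press down until the flange shuts the lid.

```bash
python3 -m creep '{"delta_pos":[[0,0,0.005],[0,0,0.004],[0,0,0.003],[0,0,0.002],[0,0,0]],"turn":[0,0,0,0,0],"hand":[0,0,0,0,0]}'
python3 -m creep '{"delta_pos":[[0,0,0.002],[0,0,0.0015],[0,0,0],[0,0,0]],"turn":[0,0,0,0],"hand":[0,0,0,0]}'
```

```text
clock: 15.2
ee_pos: [0.5787, 0.2526, 0.0745]
tcp_rot: [0.718, 0.696, -0.0, -0.0]
contact_force: [-0.4, -0.3, -0.0]
opening: 0.0167
clock: 15.6
ee_pos: [0.5788, 0.2526, 0.0713]
tcp_rot: [0.718, 0.696, 0.0, 0.0]
contact_force: [-0.7, -0.8, 4.0]
opening: 0.0167
```

```bash
python3 -m creep '{"delta_pos":[[0,0,0.001],[0,0,0.001],[0,0,0],[0,0,0]],"turn":[0,0,0,0],"hand":[0,0,0,0]}' 60
python3 -m creep '{"delta_pos":[[0,0,0.001],[0,0,0.001],[0,0,0],[0,0,0]],"turn":[0,0,0,0],"hand":[0,0,0,0]}'
```

```text
clock: 16.0
ee_pos: [0.5789, 0.2526, 0.0699]
tcp_rot: [0.718, 0.696, 0.0, 0.0]
contact_force: [-1.3, -1.1, 8.3]
opening: 0.0166
clock: 16.4
ee_pos: [0.579, 0.2526, 0.0697]
tcp_rot: [0.718, 0.696, 0.0, 0.0]
contact_force: [-4.1, -1.3, 17.5]
opening: 0.0169
```

The jig is at its hard stop: the last 2 mm of command moved the tool only 0.2 mm and raised the force to 17.5 N. I'll check that it holds and look at it.

```bash
python3 -m creep '{"delta_pos":[[0,0,0],[0,0,0],[0,0,0],[0,0,0],[0,0,0],[0,0,0]],"turn":[0,0,0,0,0,0],"hand":[0,0,0,0,0,0]}'
python3 - <<'E'
from h import *
delta(None)
im,K,W=cam('side');save('s16.png',im,(240,110,360,220),5)
im,K,W=cam('wrist');save('w16.png',im)
im,K,W=cam('top');save('t16.png',im)
E
```

```text
clock: 17.0
ee_pos: [0.579, 0.2526, 0.0697]
tcp_rot: [0.718, 0.696, 0.0, 0.0]
contact_force: [-5.3, -2.3, 16.8]
opening: 0.0166
pos [0.579  0.2526 0.0697] toolx yaw 88.25 z [ 0.001 -0.    -1.   ] F [-5.3 -2.3 16.8] M [-0.36  0.7   0.  ] open 0.0166 t 17.0 q [ 0.23  0.77  1.54 -0.    0.83 -1.31]
```

View pics/s16.png

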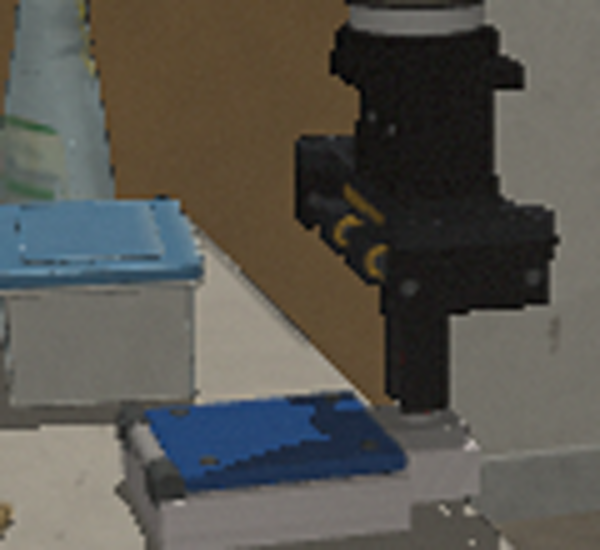

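View pics/w16.png

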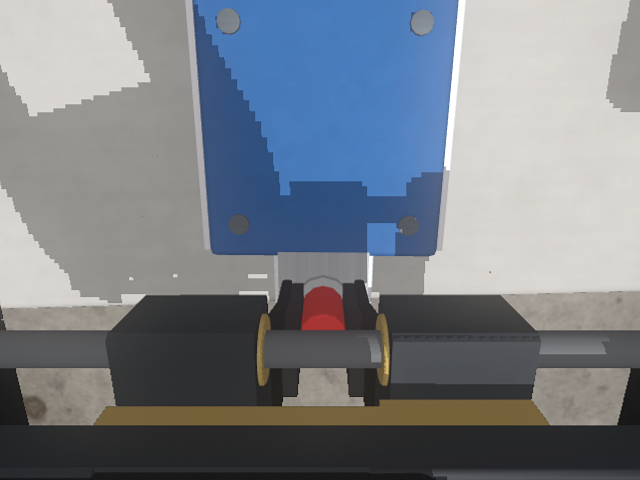

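View pics/t16.png

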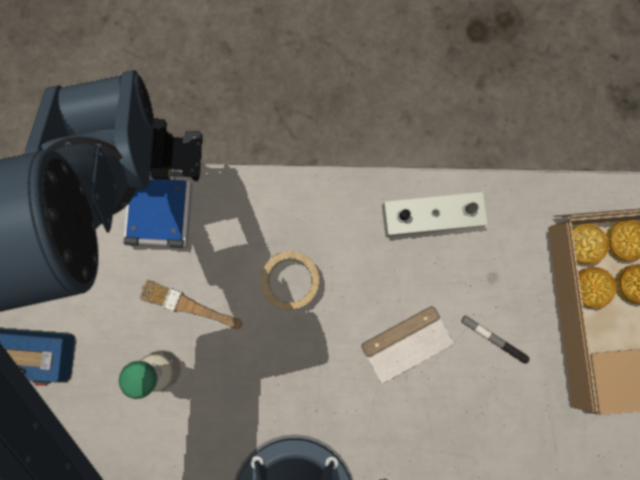

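The views show the lid flat, the pin's flange on the tongue and the red knob in the jaws. The two black pins are still in the tray at (405,215) and (472,209), and the tape and brush haven't moved. The downward push is steady at about 17 N, so I'm handing in.

```bash
python3 -c "
from rig import sign_off,get_obs
o=get_obs();print(o['ee_pos'],o['contact_force'],o['opening'],o['clock'])
print(sign_off())"
```

```text
[0.57898124 0.25262165 0.06972551] [-4.68673358 -1.24178614 16.90593105] 0.016602490987155216 17.15
the job is handed in; nothing more can be done
None
```

I folded the blue upper half down with the closed fingers, then pushed the red-knobbed pin through both tongue holes until the jig was pressed shut. I handed the job in at about 17 s, still gripping the knob and pressing down; `sign_off()` gives no verdict.

**Shut:** the tool stopped at z = 69.7 mm; I had worked out 69.9 mm for the flange on a fully shut lid. The last 2 mm of commanded push moved it only 0.2 mm while the downward force rose from 8 to 17.5 N. It then held at about 17 N, and about 7 N is needed to keep the jig shut. There was also a steady sideways force of about 5 N.

**Grip:** the grip is set to 60 N and the opening stayed at about 16.6 mm throughout. That is 1.4 mm under the stated 18 mm knob diameter; I didn't look into why, but the pin did not slip.

**Other items:** in the last top view both black pins are in their pockets, and the tape and brush are where they were.

**Disagreement:** the top and wrist cameras differed by about 3 mm on the hole and knob positions. I used the wrist camera, which matched where the knob was actually gripped to within 1 mm, and the pin went in without any noticeable contact force.

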